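# Stack the vacuum filter stages and lock the cap

### The job

Assemble the tester's vacuum filter on the post of the holder: thread the round pleated cartridge on first, then the square screen frame, then the hexagonal cassette, each lying flat on the one below. Last, drop the black winged cap flat onto the stack with its slot over the post's locking bar and turn it a quarter turn (either way), so that its wings stand crosswise to the holder's bar and long foot and the bar locks it. Leave the stamp, the aluminium block and the USB stick where they are.

Things in the scene. Friction and masses are not known exactly. Their poses are not given: they have to be found in the camera images.
- holder: Fixed filter holder: aluminium foot 90 (x) x 66 (y) x 8 mm, upright steel post in its middle. Origin: centre of the foot's underside, z up. Post 26 mm diameter to z = 60 mm, chamfered; then a 9 mm neck; then a T-shaped locking bar 24 mm long (along the holder's x, like the foot), 9 mm wide, z = 74 to 81 mm. Stages stack from z = 8 to 62 mm; the cap ends at 62 to 70 mm, under the bar.
- cartridge_mid (a point): Round pleated cartridge, grey rims and pale paper pleats, 60 mm diameter, 24 mm high, loose, with a through bore of 38 mm diameter. Point: its centre, half-way up (12 mm above its underside); z up. Goes to the bottom: its centre ends 20 mm above the holder's underside.
- screen_mid (a point): Square aluminium screen frame 56 x 56 x 12 mm, loose, sides along its x and y, with a through bore of 38 mm diameter. Point: its centre, half-way up (6 mm above its underside); z up. Goes second: its centre ends 38 mm above the holder's underside.
- cassette_mid (a point): Hexagonal grey plastic cassette, 60 mm across flats, 18 mm high, loose, rows of small dark holes on top; one pair of flats faces its +x and -x, the others every 60 degrees; through bore hexagonal, 38 mm across flats. Point: its centre, half-way up (9 mm above its underside); z up. Goes third: its centre ends 53 mm above the holder's underside.
- lock_cap_mid (a point): Loose black winged cap: plate 84 (its x) x 50 (y) x 8 mm with a through slot 30 mm (along its x) x 14 mm in the middle and low ribs, 1.5 mm high, across each wing. Point: centre, 4 mm above its underside; z up. It passes the locking bar only with slot along bar; ends with its centre 66 mm above the holder's underside and its x square to the holder's x. No stop or detent; it turns freely.
- ok_stamp: Bystander: wooden-handled hand stamp standing upright, 27 x 46 x 65 mm, loose; origin at the centre of its underside. Leave it.
- alu_block: Bystander: drilled aluminium block 40 x 60 x 25 mm, loose; origin at the centre of its underside. Leave it.
- usb_dongle: Bystander: small USB stick 18 x 54 x 9 mm lying flat, loose; origin at the centre of its underside. Leave it.

How it is judged:
By the outcome, as a careful person would: the job done as asked, in the order asked, and still so for the second after the job is handed in, with the robot touching nothing.
It also fails if it takes over 115 s, if anything falls off the work surface, if the arm or the gripper's body presses on something with over 40 N, if the wrist force passes 120 N, or if a joint passes its speed limit or range.

### The arm

A 6-joint arm with a two-finger parallel gripper is mounted at the origin on a cart in front of the work surface, level with it; the furniture and walls round the work are solid. World frame = base frame: x ahead of the robot, y to its left, z up, the work surface at z = 0. Lengths are in mm, angles in rad, forces in N, time in s.
With the tool pointing down it reaches from about 350 to 925 mm from the base axis. Payload 6.4 kg.
Tool frame: the origin (TCP) lies at the centre of the arm's flange, where the gripper is bolted on; the fingertips stand 199 mm ahead of it and the grasp point (between the pads) lies 180 mm ahead of it; z points along the fingers, y is the line along which they close (so a half turn about z gives the same grasp; the last joint's range is limited). The gripper opens to 94 mm and grips with 3 to 60 N. Pads are 16 mm wide; open, the fingers measure 119 mm over their backs; the gripper's body (75 mm by 177 mm) begins 78 mm behind the grasp point.
Start: joints at [-1.371, 0.245, 1.558, -0, 1.339, -0.174], TCP at [237.357, -605.126, 404.655] pointing down, gripper open.
Joint ranges: [-3.13, 3.13], [-1.02, 2.26], [0.13, 2.54], [-0.95, 4.09], [0.21, 2.88], [-2.74, 2.74]. Speed limits (rad/s): [2.57, 2.57, 3.14, 3.14, 3.14, 3.14].

### API

Orientations are given as [roll, pitch, yaw] about the fixed x, y, z axes, in that order (R = Rz(yaw) Ry(pitch) Rx(roll)).
In Python, from plant import env, vision gives the robot as it stands.
- The arm moves only by the tool drive_tool, never from a script. Its argument "steps" is one flat list of numbers, 5 for each row, row after row: the finger opening in mm, from 0 to 94, then the shift along the world's x, y, z as a fraction of full scale, then the turn about the world's z as a fraction of full scale. A call has 1 to 10 rows; each row is the pose to reach, as a shift and turn from the pose commanded when the call began; what a row does not reach only later rows make up. Full scale, the value 1, is 25 cm for a shift and 90 degrees for a turn. A row lasts 1/8 s, in which the tool goes at most 62.5 mm and 10.7 degrees, less where a joint would pass 70% of its speed; a pose out of reach is approached as far as the arm can. A call with a number of a shift or a turn outside -1 to 1 is refused whole. A call with a gripper value outside its range is refused whole. The fingers move at their own pace and stop on an object; the grip force is fixed at half the most. Time passes only in rows, so rows that repeat a pose let the fingers close. It gives the time, the measured TCP pose, the force, the opening and the grip force at its end, in the units of the state.
- env.state(): the state, without advancing time (a new reading comes with each control period).
- vision.read_camera(name): name is "scene" or "top" or "wrist"; returns a dict with "img" (384x512x3 uint8, red, green, blue), "range_z" (384x512 float32, mm along the optical axis (not along the pixel's ray), 0 where there is no reading), "K" (3x3 intrinsics, pixels), "R" (3x3) and "t" (3): a world point X has camera coordinates R X + t. Camera axes: x right, y down, z forward; pixel columns grow to the right and rows downward; lengths in mm; the calibration is good to about 2 mm. A picture is of the moment at which its call begins.
- env.hand_in(): hands the job in; it is judged then, once.
Trained networks look in the newest picture that a camera, given by its name, has taken for a name from the list of things; names that differ only in an ending like _2 or _b are one class to them, and where a whole thing is asked for, a point or a joint stands for the part that bears it (a point fixed in the world has none). Each returns a list of dicts, best first, with "confidence" (0 to 1); they miss things now and then, are a little off and sometimes report something else, mostly with a low value. They report only what shows in the picture. A call takes as long as a camera call.
- vision.silhouettes(camera, target): "pixels" (384x512 bool, what is visible of it) and "point" ([row, column] in pixels, amid what is visible of it).
The state is a dict: "clock": time; "joint_positions": joint angles; "qvel": joint speeds; "joint_efforts": joint torques, N m; "tcp_pos": TCP position; "eef_rot": TCP orientation; "force": force on the tool from outside, world axes, zero at the start; "wrist_torque": the same for the moment, N m; "finger_gap": opening from 0.0 (shut) to 1.0 (fully open); "gripper_force": force on a finger pad.
Only numpy, scipy, OpenCV 4.12 (cv2) and the standard library are available. Lean on these libraries where they do the work, as an engineer would, in place of code of your own. Each camera call takes 0.05 s, during which the arm holds its last target. There are 200 camera calls.

## Working session

There is one attempt and no reset: what is moved stays moved. The work goes in short steps, Python scripts to look and compute and a tool call to move; the robot and the scene stay as the last step left them, time stands still between calls to the robot, and variables do not carry over. Pictures are saved under pics/ and viewed, at most 14 in all, crops included, and the job is handed in when it is done.

Besides the shell and the picture viewer there is one more tool, called after "Emit:" as name(argument=value, ...) on one line, values as JSON. drive_tool: Moves the arm, as the interface text tells. Shift numbers are shares of 25 cm and turn numbers shares of 90 degrees, none past 1 either way. Its arguments: {"type":"object","properties":{"steps":{"type":"array"}},"required":["steps"]}

```bash
ls; mkdir -p pics; cat > h.py <<'E'
import numpy as np,cv2
from plant import env,vision
def cloud(c):
    z=c["range_z"];K=c["K"];v,u=np.mgrid[:z.shape[0],:z.shape[1]]
    P=np.stack([(u-K[0,2])/K[0,0]*z,(v-K[1,2])/K[1,1]*z,z],-1)
    return (P-c["t"])@c["R"]
def save(c,n): cv2.imwrite("pics/"+n,c["img"][...,::-1])
E
python3 - <<'E'
from h import *
s=env.state();print(s)
for n in ["top","scene"]:
    c=vision.read_camera(n);save(c,n+"1.png");W=cloud(c)
    print(n,-c["R"].T@c["t"],c["K"][0,0])
    for o in ["holder","cartridge_mid","screen_mid","cassette_mid","lock_cap_mid","ok_stamp","alu_block","usb_dongle"]:
        for d in vision.silhouettes(n,o)[:2]:
            m=d["pixels"]&(c["range_z"]>0);p=W[m]
            if len(p)<5: continue
            zt=np.percentile(p[:,2],90);q=p[p[:,2]>zt-4]
            r=cv2.minAreaRect(q[:,:2].astype(np.float32))
            print(n,o,round(d["confidence"],2),np.round(d["point"]),m.sum(),"ztop",round(zt,1),"mean",q.mean(0).round(1),"rect",np.round(r[0],1),np.round(r[1],1),round(r[2],1))
E
```

```text
pics
{'clock': 0.0, 'joint_positions': array([-1.37109812e+00,  2.45797024e-01,  1.55900728e+00, -1.54329625e-05,
        1.33866325e+00, -1.74126552e-01]), 'qvel': array([ 0.00084982,  0.00063103,  0.00035834, -0.00037546, -0.00085334,
       -0.00192718]), 'joint_efforts': array([-2.66590196e-04, -4.15833700e+01, -3.14599299e+01,  6.84578600e-02,
        3.32342042e-02, -1.55638763e-04]), 'tcp_pos': array([ 237.30923177, -604.89051637,  403.55952362]), 'eef_rot': array([-3.13974351e+00, -3.10036770e-04,  3.73828041e-01]), 'force': array([ 0.09132659,  0.02108868, -0.1672664 ]), 'wrist_torque': array([-0.0407752 , -0.01329522,  0.00401019]), 'gripper_force': 0.0, 'finger_gap': 0.9958615391279069}
top [ 236.41570048   69.07248487 1419.43863178] 493.63573934861085
top holder 0.93 [176. 333.] 664 ztop 54.7 mean [ 503.1 -150.6   67.3] rect [ 504.1 -152. ] [23.5 25.1] 89.6
top cartridge_mid 0.77 [200. 209.] 222 ztop 25.6 mean [415.2 202.3  24.1] rect [414.2 203.8] [54.6 54.8] 89.7
top screen_mid 0.82 [170. 210.] 243 ztop 14.1 mean [527.4 198.   12.6] rect [528.7 196.8] [55.6 55.9] 78.8
t
[... 677 characters left out ...]
10.7] rect [533.  197.5] [58.8 60.8] 80.9
scene cassette_mid 0.83 [258. 150.] 719 ztop 17.6 mean [552.6 333.6  16.7] rect [554.4 332. ] [67.5 60.6] 5.5
scene cassette_mid 0.58 [298. 203.] 1138 ztop 8.3 mean [401.5 353.3   7.1] rect [404.2 351.7] [52.2 85.8] 80.3
scene lock_cap_mid 0.85 [298. 203.] 1097 ztop 8.3 mean [401.2 353.9   7.1] rect [404.2 351.7] [52.2 85.8] 80.3
scene ok_stamp 0.51 [193. 344.] 254 ztop 62.1 mean [ 342.  -110.5   62.6] rect [ 341.9 -111.2] [18.7 17.6] 71.7
scene ok_stamp 0.33 [253. 151.] 698 ztop 17.6 mean [552.7 333.3  16.7] rect [554.4 331.1] [66.3 61.6] 63.8
scene usb_dongle 0.63 [283. 256.] 217 ztop 8.8 mean [340.2 276.8   7.6] rect [343.7 272.6] [17.6 56.3] 40.8
```

```bash
python3 - <<'E'
import cv2
a=cv2.imread("pics/top1.png")[110:260,120:390];cv2.imwrite("pics/t1c.png",cv2.resize(a,None,fx=2.9,fy=2.9,interpolation=2))
E
```

```text
(no output)
```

View pics/t1c.png

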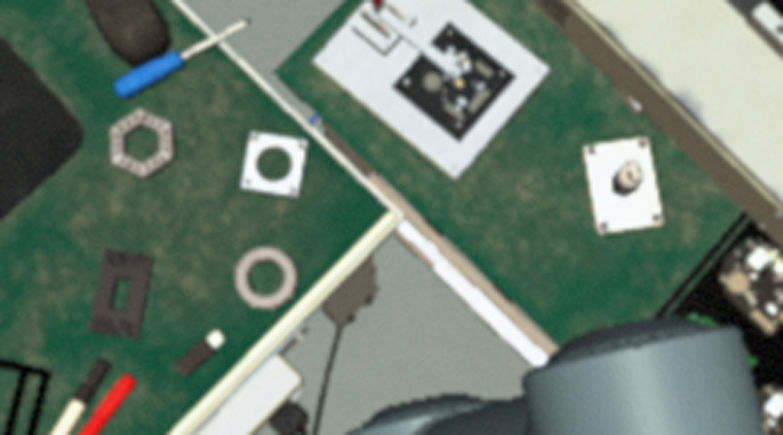

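View pics/scene1.png

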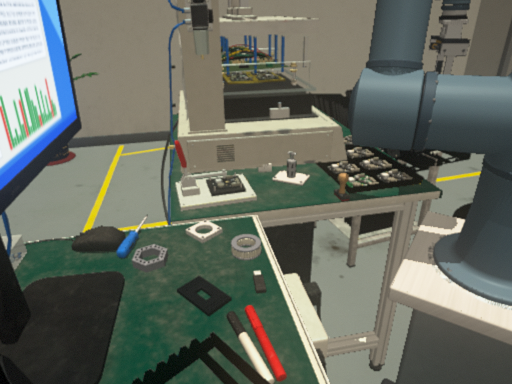

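The top view shows the parts on the left table: hexagon at crop (141,143), screen (274,163), cartridge (266,278), cap (121,292). The holder is on the right table at crop (623,180). The scene view agrees with this, with the stamp at (342,185) and the tester behind the holder. Next I'll check obstacle heights and the foot yaw.

```bash
python3 - <<'E'
from h import *
H=np.full((16,20),-999.)
for n in ["top","scene"]:
    c=vision.read_camera(n);W=cloud(c);p=W[c["range_z"]>0]
    i=((p[:,0]-200)//50).astype(int);j=((p[:,1]+500)//50).astype(int)
    k=(i>=0)&(i<16)&(j>=0)&(j<20)
    np.maximum.at(H,(i[k],j[k]),p[k,2])
    if n=="top":
        m=(abs(W[...,0]-504)<70)&(abs(W[...,1]+151)<60)&(W[...,2]>5)&(W[...,2]<14)&(c["img"].min(-1)>150)
        r=cv2.minAreaRect(W[m][:,:2].astype(np.float32));print("foot",m.sum(),r)
        m=(abs(W[...,0]-504)<40)&(abs(W[...,1]+151)<40)&(W[...,2]>70)
        print("bar",W[m].round(0)[:40])
print("cols y",list(range(-500,500,50)))
for i in range(15,-1,-1): print(200+50*i,H[i].astype(int))
E
```

```text
foot 440 ((504.3123474121094, -152.27420043945312), (89.1809310913086, 65.38185119628906), 8.442574501037598)
bar [[ 515. -149.   79.]
 [ 515. -151.   80.]
 [ 516. -155.   77.]
 [ 513. -149.   77.]
 [ 512. -151.   79.]
 [ 512. -154.   80.]
 [ 510. -149.   76.]
 [ 508. -151.   84.]
 [ 509. -154.   81.]
 [ 507. -149.   77.]
 [ 507. -151.   80.]
 [ 507. -154.   78.]
 [ 506. -156.   82.]
 [ 504. -148.   79.]
 [ 503. -150.   83.]
 [ 504. -154.   80.]
 [ 504. -157.   77.]
 [ 503. -149.   71.]
 [ 500. -150.   86.]
 [ 501. -154.   80.]
 [ 501. -156.   80.]
 [ 498. -151.   80.]
 [ 498. -153.   82.]
 [ 497. -156.   84.]
 [ 496. -151.   76.]
 [ 496. -154.   77.]
 [ 495. -156.   81.]
 [ 493. -151.   77.]
 [ 493. -154.   77.]
 [ 493. -156.   79.]]
cols y [-500, -450, -400, -350, -300, -250, -200, -150, -100, -50, 0, 50, 100, 150, 200, 250, 300, 350, 400, 450]
950 [ 445  196 -999 -999  126  293  126    2 -999 -999 -999 -999 -702 -703
 -706 -703 -706 -708 -705 -712]
900 [ 460  407  314 -999 -999  126  425  126    2 -999 -999 -999 -715 -708
 -705 -705 -701 -705 -716 -999]
850 [ 348  320  458  412 -9
[... 630 characters left out ...]
9  14  18  10  24  22
 590 592]
500 [109 131 217 405 132 912 890  82   7  18  25  19   7  17  16  16  23  21
  19 589]
450 [ 25  79 131 133 828 859  83  85   6   6   8   7   7  10   9   9   7   8
  17  19]
400 [ 25  20  81 133 126  24  19   8   9   6   4   1   7  29  28   8  13  12
   7   9]
350 [  23   20   19   21   20   22   25   65    8    6 -707 -702    0   30
   28   12   12   16    8    9]
300 [  20   25   18   21   19   14   19   66  712  712 -708 -708 -704    0
    6   16   18   23   37   37]
250 [  2  20  25  18  18  20  20 714 741 739 712 414 320 -29   0  10  13  20
  29  14]
200 [-714    2  578  634  644  653  651  724  741  740  702  437  320 -178
  -31    0    8   19   28   20]
```

View pics/top1.png

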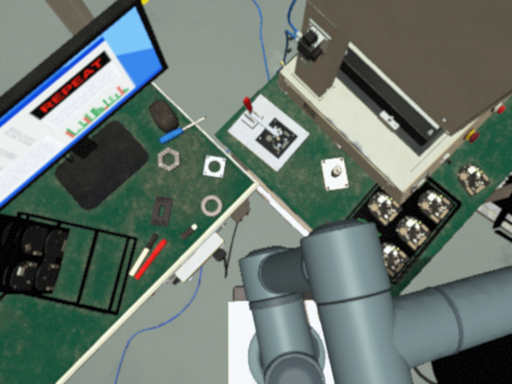

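The top view shows the monitor near the hexagon and the tester beside the holder. I'll check how close both are.

```bash
python3 - <<'E'
from h import *
for n in ["top","scene"]:
    c=vision.read_camera(n);W=cloud(c);ok=c["range_z"]>0
    m=ok&(W[...,2]>60)&(W[...,0]>350)&(W[...,1]>150)&(W[...,0]<900)&(W[...,1]<600)
    p=W[m]
    print(n,"monitor",m.sum())
    for a in range(50,620,60):
        q=p[(p[:,2]>=a)&(p[:,2]<a+60)]
        if len(q)>5:
            s=q[:,0]*.75+q[:,1]*.66
            print(a,len(q),"s 2%",np.percentile(s,2).round(),"x",np.percentile(q[:,0],[2,98]).round(),"y",np.percentile(q[:,1],[2,98]).round())
    m=ok&(W[...,2]>100)&(W[...,0]>400)&(W[...,0]<720)&(W[...,1]>-300)&(W[...,1]<0)
    v,u=np.nonzero(m);p=W[m]
    for a in range(100,950,100):
        k=(p[:,2]>=a)&(p[:,2]<a+100);q=p[k]
        if len(q)>5: print("tester",a,len(q),"pix r",np.percentile(v[k],[2,98]),"c",np.percentile(u[k],[2,98]),"x",np.percentile(q[:,0],[2,98]).round(),"y",np.percentile(q[:,1],[2,98]).round(),"s=.75x-.66y min",np.percentile(q[:,0]*.75-q[:,1]*.66,2).round())
E
```

```text
top monitor 17101
50 171 s 2% 783.0 x [530. 600.] y [538. 589.]
110 54 s 2% 775.0 x [526. 899.] y [541. 593.]
170 312 s 2% 750.0 x [578. 899.] y [373. 582.]
230 2073 s 2% 746.0 x [474. 893.] y [302. 593.]
290 2091 s 2% 743.0 x [470. 888.] y [299. 593.]
350 2185 s 2% 740.0 x [465. 731.] y [296. 594.]
410 2583 s 2% 737.0 x [465. 729.] y [295. 590.]
470 2814 s 2% 734.0 x [484. 727.] y [291. 565.]
530 4690 s 2% 730.0 x [509. 723.] y [292. 531.]
590 128 s 2% 735.0 x [531. 719.] y [316. 522.]
tester 100 5833 pix r [ 83. 177.] c [308. 397.] x [471. 717.] y [-297.  -70.] s=.75x-.66y min 535.0
tester 200 628 pix r [ 65. 106.] c [314. 410.] x [620. 719.] y [-295.  -74.] s=.75x-.66y min 583.0
tester 300 589 pix r [48.76 96.24] c [299.   409.24] x [608. 718.] y [-267.  -26.] s=.75x-.66y min 538.0
tester 400 1163 pix r [28. 59.] c [299. 345.] x [677. 718.] y [-118.  -22.] s=.75x-.66y min 540.0
tester 500 1418 pix r [  3. 132.] c [315. 451.] x [465. 713.] y [-266.  -38.] s=.75x-.66y min 524.0
tester 600 5503 pix r [  2. 123.] c [332. 472.] x [465. 685.] y [-267.  -63.] s=.75x-.66y min 524.0
tester
[... 340 characters left out ...]
593.] y [541. 594.]
110 527 s 2% 779.0 x [528. 620.] y [524. 585.]
170 91 s 2% 750.0 x [516. 704.] y [341. 551.]
230 3859 s 2% 749.0 x [516. 734.] y [306. 549.]
290 3510 s 2% 746.0 x [540. 733.] y [303. 520.]
350 3209 s 2% 743.0 x [561. 732.] y [299. 491.]
410 2010 s 2% 741.0 x [581. 731.] y [295. 465.]
tester 100 3674 pix r [ 95. 140.] c [211. 328.] x [461. 718.] y [-295.  -55.] s=.75x-.66y min 532.0
tester 200 715 pix r [ 62. 103.] c [209. 281.] x [621. 719.] y [-291.  -73.] s=.75x-.66y min 583.0
tester 300 1832 pix r [22. 64.] c [195. 296.] x [580. 718.] y [-294.  -23.] s=.75x-.66y min 539.0
tester 400 941 pix r [ 0. 24.] c [192.  288.2] x [596. 717.] y [-283.  -19.] s=.75x-.66y min 539.0
```

```bash
python3 - <<'E'
from h import *
P=[]
for n in ["top","scene"]:
    c=vision.read_camera(n);W=cloud(c);P.append(W[c["range_z"]>0])
P=np.concatenate(P)
for nm,C,zs in [("holder",(504,-152),80),("hex",(553,331),60)]:
    d=P[:,:2]-C
    for a in range(zs,950,40):
        k=(P[:,2]>=a)&(P[:,2]<a+40);r=np.hypot(*d[k].T)
        if k.sum()<5: continue
        i=np.argsort(r)[:400:40] if k.sum()>400 else np.argsort(r)[:1]
        ang=np.degrees(np.arctan2(d[k][i,1],d[k][i,0]))
        print(nm,a,k.sum(),list(zip(r[i].round().astype(int),ang.round().astype(int)))[1:8:2])
E
```

```text
holder 80 7802 [(np.int64(63), np.int64(-47)), (np.int64(65), np.int64(-43)), (np.int64(67), np.int64(-55)), (np.int64(68), np.int64(-65))]
holder 120 14197 [(np.int64(69), np.int64(-50)), (np.int64(74), np.int64(-37)), (np.int64(79), np.int64(-57)), (np.int64(83), np.int64(-44))]
holder 160 9041 [(np.int64(165), np.int64(-49)), (np.int64(174), np.int64(-53)), (np.int64(187), np.int64(-51)), (np.int64(188), np.int64(-42))]
holder 200 7880 [(np.int64(182), np.int64(-49)), (np.int64(187), np.int64(-54)), (np.int64(196), np.int64(15)), (np.int64(201), np.int64(16))]
holder 240 11018 [(np.int64(199), np.int64(13)), (np.int64(205), np.int64(17)), (np.int64(212), np.int64(-74)), (np.int64(219), np.int64(19))]
holder 280 14235 [(np.int64(184), np.int64(-53)), (np.int64(188), np.int64(-32)), (np.int64(192), np.int64(-64)), (np.int64(197), np.int64(-65))]
holder 320 14282 [(np.int64(198), np.int64(16)), (np.int64(204), np.int64(17)), (np.int64(211), np.int64(18)), (np.int64(215), np.int64(29))]
holder 360 9643 [(np.int64(154), np.int64(-54)), (np.int64(156), np.int64(-45)), (np.int64(157), np
[... 4137 characters left out ...]
2), np.int64(-129)), (np.int64(437), np.int64(-131)), (np.int64(440), np.int64(-128)), (np.int64(442), np.int64(-128))]
hex 740 2467 [(np.int64(462), np.int64(-82)), (np.int64(469), np.int64(-83)), (np.int64(474), np.int64(-84)), (np.int64(478), np.int64(-85))]
hex 780 2297 [(np.int64(482), np.int64(-85)), (np.int64(488), np.int64(-86)), (np.int64(492), np.int64(-87)), (np.int64(496), np.int64(-87))]
hex 820 1792 [(np.int64(501), np.int64(-88)), (np.int64(507), np.int64(-89)), (np.int64(512), np.int64(-89)), (np.int64(515), np.int64(-90))]
hex 860 966 [(np.int64(522), np.int64(-91)), (np.int64(528), np.int64(-91)), (np.int64(532), np.int64(-92)), (np.int64(535), np.int64(-92))]
hex 900 72 []
```

Emit:
drive_tool(steps=[94,0.1,0.25,0,0.1,94,0.2,0.5,0,0.2,94,0.3,0.75,0,0.3,94,0.4,1,0,0.4,94,0.4,1,0,0.5,94,0.4,1,0,0.6])

```text
clock: 1.95
tcp_pos: [338.0, -353.5, 404.9]
eef_rot: [3.141, 0.0, 1.324]
force: [0.3, -0.6, 0.4]
finger_gap: 1.0
gripper_force: 0.0
```

Emit:
drive_tool(steps=[94,0.1,0.22,0,0.1,94,0.2,0.45,0,0.2,94,0.27,0.7,0,0.3,94,0.3,0.9,0,0.4,94,0.3,1,0,0.5,94,0.3,1,0,0.6])

```text
clock: 2.7
tcp_pos: [412.3, -103.3, 404.8]
eef_rot: [3.141, 0.0, 2.267]
force: [-0.7, -0.0, 0.2]
finger_gap: 1.006
gripper_force: 0.0
```

Emit:
drive_tool(steps=[94,0,0.25,0,0,94,0,0.5,0,0,94,0,0.75,0,0,94,0,1,0,0,94,0,1,0,0])

```text
clock: 3.32
tcp_pos: [411.5, 148.3, 404.8]
eef_rot: [3.141, -0.0, 2.267]
force: [0.2, -0.6, 0.9]
finger_gap: 0.999
gripper_force: 0.0
```

```bash
cat >> h.py <<'E'
def meas(cam,objs,conf=.4):
    c=vision.read_camera(cam);W=cloud(c)
    for o in objs:
        for d in vision.silhouettes(cam,o)[:2]:
            if d["confidence"]<conf: continue
            m=d["pixels"]&(c["range_z"]>0);p=W[m]
            if len(p)<20: continue
            zt=np.percentile(p[:,2],75);q=p[abs(p[:,2]-zt)<4]
            r=cv2.minAreaRect(q[:,:2].astype(np.float32))
            print(cam,o,round(d["confidence"],2),np.round(d["point"]),m.sum(),"z",zt.round(1),"rect",np.round(r[0],1),np.round(r[1],1),round(r[2],1))
    return c,W
E
python3 - <<'E'
from h import *
c,W=meas("wrist",["cartridge_mid","screen_mid","cassette_mid","lock_cap_mid","usb_dongle"])
save(c,"w1.png");print(-c["R"].T@c["t"],c["R"])
c,W=meas("scene",["cartridge_mid","screen_mid"]);save(c,"s2.png")
E
```

```text
wrist cartridge_mid 0.79 [140. 300.] 1780 z 22.7 rect [418.1 205.6] [58.6 57.8] 40.3
wrist screen_mid 0.65 [201. 373.] 1281 z 10.8 rect [534.  198.2] [55.2 57.5] 81.6
wrist cassette_mid 0.82 [130. 471.] 2491 z 16.8 rect [556.1 331.4] [68.7 60.7] 3.9
wrist lock_cap_mid 0.84 [ 30. 372.] 3100 z 7.2 rect [406.2 351.1] [51.1 82.9] 80.1
wrist usb_dongle 0.98 [ 36. 280.] 955 z 7.8 rect [345.6 271.8] [18.  54.4] 40.7
[370.05235626 198.9666193  384.74961758] [[ 7.67874125e-01  6.40600612e-01  4.28843269e-04]
 [ 6.23828451e-01 -7.47921547e-01  2.26829063e-01]
 [ 1.45627578e-01 -1.73908644e-01 -9.73934491e-01]]
scene cartridge_mid 0.82 [245. 247.] 681 z 22.6 rect [416.1 207.8] [57.3 59.7] 32.4
scene screen_mid 0.73 [227. 205.] 419 z 11.1 rect [531.6 198.8] [57.4 57.7] 79.2
```

View pics/w1.png

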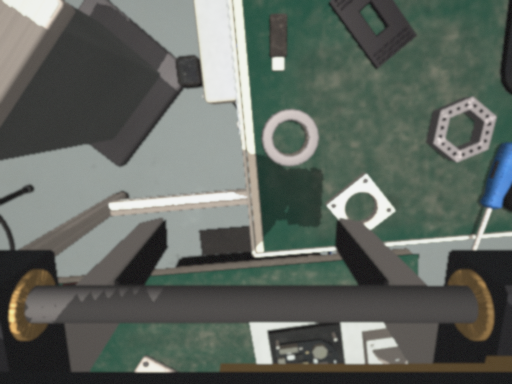

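View pics/s2.png

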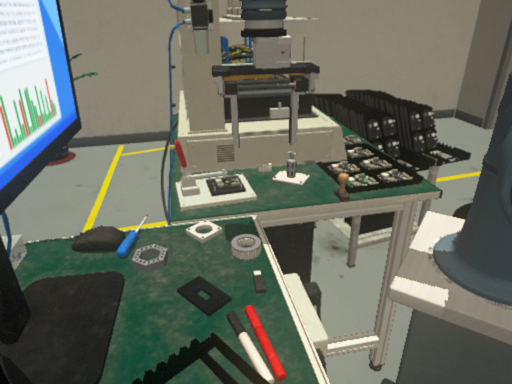

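The wrist view shows the cartridge at (291,137), screen (361,203), hexagon (464,130) and cap (375,25). The scene view shows the gripper body is long along its closing line. I'll grasp the cartridge now.

Emit:
drive_tool(steps=[94,0.01,0.12,-0.2,0,94,0.02,0.23,-0.4,0,94,0.02,0.23,-0.6,0,94,0.02,0.23,-0.72,0,94,0.02,0.23,-0.8,0,94,0.02,0.23,-0.8,0,50,0.02,0.23,-0.8,0,50,0.02,0.23,-0.8,0,50,0.02,0.23,-0.8,0,50,0.02,0.23,-0.8,0])

```text
clock: 5.03
tcp_pos: [417.7, 202.5, 205.3]
eef_rot: [3.14, 0.001, 2.259]
force: [0.4, -0.0, 1.9]
finger_gap: 0.615
gripper_force: 30.1
```

Emit:
drive_tool(steps=[50,0,0,0.1,0,50,0,0,0.25,0,50,0,-0.1,0.4,0,50,0.03,-0.25,0.45,0,50,0.07,-0.43,0.45,0,50,0.11,-0.62,0.45,0,50,0.15,-0.78,0.45,0,50,0.18,-0.9,0.45,0,50,0.2,-0.95,0.45,0,50,0.2,-0.95,0.45,0])

```text
clock: 6.28
tcp_pos: [467.4, -35.2, 317.0]
eef_rot: [-3.141, -0.001, 2.258]
force: [-0.2, 0.6, -1.2]
finger_gap: 0.614
gripper_force: 30.0
```

```bash
python3 - <<'E'
from h import *
for n in ["wrist","top","scene"]:
    c,W=meas(n,["holder","cartridge_mid"],.2)
    if n=="wrist": save(c,"w2.png")
    m=(abs(W[...,0]-505)<70)&(abs(W[...,1]+151)<60)&(W[...,2]>4)&(W[...,2]<14)&(c["img"].min(-1)>130)
    print(n,m.sum(),cv2.minAreaRect(W[m][:,:2].astype(np.float32)))
E
```

```text
wrist holder 0.72 [338. 202.] 2416 z 59.5 rect [ 508.1 -149. ] [24.5 21. ] 12.8
wrist holder 0.49 [254. 251.] 7422 z 134.2 rect [464.7 -31.4] [57.9 56. ] 38.9
wrist cartridge_mid 0.9 [253. 252.] 7340 z 134.2 rect [464.9 -31.2] [57.4 56. ] 38.6
wrist 1160 ((514.8018798828125, -151.1411895751953), (77.7076416015625, 65.29645538330078), 7.003899574279785)
top holder 0.81 [180. 339.] 313 z 12.1 rect [ 502.5 -164.3] [82.4 44.2] 2.1
top 222 ((505.33172607421875, -162.677490234375), (88.4787368774414, 47.40363693237305), 5.394354820251465)
scene holder 0.96 [174. 289.] 438 z 21.4 rect [ 502.8 -143.1] [22.4 10.6] 29.5
scene cartridge_mid 0.67 [152. 284.] 362 z 133.6 rect [463.  -29.2] [54. 54.] 29.9
scene 242 ((506.5011901855469, -149.69528198242188), (89.5359878540039, 65.99845886230469), 8.293383598327637)
```

View pics/w2.png

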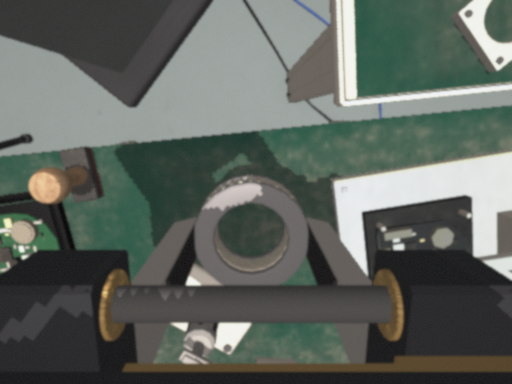

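The wrist view shows the cartridge ring at (250,235) and the post at (198,345). All the cameras put the remaining shift at about (41,-118.5) mm.

Emit:
drive_tool(steps=[50,0.05,-0.13,0,0,50,0.1,-0.29,0,0,50,0.15,-0.43,0,0,50,0.165,-0.474,0,0,50,0.165,-0.474,0,0,50,0.165,-0.474,-0.07,0,50,0.165,-0.474,-0.14,0,50,0.165,-0.474,-0.2,0,50,0.165,-0.474,-0.24,0,50,0.165,-0.474,-0.24,0])

```text
clock: 7.98
tcp_pos: [508.3, -153.4, 256.0]
eef_rot: [-3.141, -0.002, 2.259]
force: [0.4, -0.8, -1.3]
finger_gap: 0.615
gripper_force: 30.0
```

```bash
python3 - <<'E'
from h import *
c,W=meas("wrist",["holder","cartridge_mid"],.3);cv2.imwrite("pics/w3.png",c["img"][100:384,100:420,::-1])
E
```

```text
wrist holder 0.79 [204. 246.] 6921 z 57.4 rect [ 498.3 -152.4] [47.  25.7] 4.9
```

View pics/w3.png

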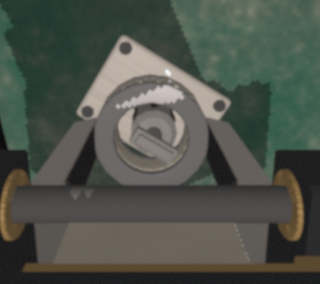

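The post is inside the bore with no contact, so I'll lower and release.

Emit:
drive_tool(steps=[50,0,0,-0.06,0,50,0,0,-0.12,0,50,0,0,-0.16,0,50,0,0,-0.17,0,50,0,0,-0.17,0,94,0,0,-0.17,0,94,0,0,-0.17,0,94,0,0,-0.17,0,94,0,0,-0.17,0])

```text
clock: 9.25
tcp_pos: [508.7, -153.6, 214.8]
eef_rot: [3.141, 0.0, 2.259]
force: [0.2, 0.4, 0.2]
finger_gap: 0.983
gripper_force: 0.0
```

Emit:
drive_tool(steps=[94,0,0,0.1,0,94,0,0,0.3,0,94,0,0.05,0.5,0.02,94,0.02,0.25,0.55,0.12,94,0.04,0.5,0.55,0.24,94,0.06,0.75,0.55,0.36,94,0.08,0.95,0.55,0.455,94,0.09,1,0.55,0.455,94,0.09,1,0.55,0.455])

```text
clock: 10.38
tcp_pos: [531.2, 96.4, 352.1]
eef_rot: [-3.141, -0.0, 2.973]
force: [0.1, -0.7, 0.1]
finger_gap: 1.001
gripper_force: 0.0
```

```bash
python3 - <<'E'
from h import *
c,W=meas("wrist",["cartridge_mid","screen_mid","cassette_mid","lock_cap_mid"])
c,W=meas("scene",["holder","cartridge_mid","screen_mid"]);c,W=meas("top",["holder","cartridge_mid","screen_mid"])
print(env.state()["tcp_pos"])
E
```

```text
wrist cartridge_mid 0.89 [201.   7.] 1248 z 31.3 rect [ 513.8 -128.9] [13.4 47.8] 72.7
wrist screen_mid 0.73 [171. 373.] 2619 z 10.9 rect [534.7 198.4] [56.8 55.6] 80.4
wrist cassette_mid 0.86 [169. 481.] 2270 z 16.7 rect [556.6 321.2] [68.9 41.6] 1.9
wrist lock_cap_mid 0.64 [ 23. 495.] 1461 z 7.2 rect [427.5 337.1] [31.4 37.7] 79.8
scene holder 0.72 [168. 288.] 278 z 51.5 rect [ 502.6 -144.4] [24.9 14.4] 31.2
scene cartridge_mid 0.57 [173. 292.] 225 z 31.1 rect [ 501.8 -144.2] [58.2 44.8] 31.9
scene screen_mid 0.95 [228. 204.] 467 z 11.1 rect [532.1 198.2] [58.4 58.3] 80.7
top holder 0.59 [177. 334.] 422 z 14.2 rect [ 503.  -151.5] [88.7 61.1] 11.1
top cartridge_mid 0.61 [178. 330.] 191 z 32.9 rect [ 500.7 -150.7] [55.9 52.7] 65.0
top screen_mid 0.68 [166. 209.] 119 z 11.9 rect [531.6 214.2] [54.1 26.6] 0.3
[531.09969493  96.27845311 352.15865009]
```

Emit:
drive_tool(steps=[94,0.005,0.2,-0.15,0,94,0.005,0.36,-0.3,0,94,0.005,0.407,-0.45,0,94,0.005,0.407,-0.56,0,94,0.005,0.407,-0.602,0,94,0.005,0.407,-0.602,0,45,0.005,0.407,-0.602,0,45,0.005,0.407,-0.602,0,45,0.005,0.407,-0.602,0,45,0.005,0.407,-0.602,0])

```text
clock: 12.28
tcp_pos: [532.5, 198.1, 202.0]
eef_rot: [3.141, 0.001, 2.973]
force: [0.1, 0.6, -0.9]
finger_gap: 0.612
gripper_force: 0.0
```

Emit:
drive_tool(steps=[45,0,0,0.1,0,45,0,0,0.25,0,45,0,0,0.4,-0.02,45,-0.02,-0.15,0.48,-0.1,45,-0.04,-0.33,0.48,-0.2,45,-0.06,-0.52,0.48,-0.3,45,-0.08,-0.7,0.48,-0.38,45,-0.1,-0.85,0.48,-0.42,45,-0.1,-0.9,0.48,-0.42,45,-0.1,-0.9,0.48,-0.42])

```text
clock: 13.52
tcp_pos: [507.4, -27.1, 321.6]
eef_rot: [3.141, -0.0, 2.313]
force: [-0.8, 0.8, -1.5]
finger_gap: 0.59
gripper_force: 30.0
```

```bash
python3 - <<'E'
from h import *
print(env.state()["tcp_pos"])
c,W=meas("wrist",["holder","screen_mid","cartridge_mid"],.3);save(c,"w4.png")
c,W=meas("scene",["holder","screen_mid"],.3)
E
```

```text
[507.38866986 -27.06757912 321.6106754 ]
wrist holder 0.81 [256. 147.] 949 z 8.5 rect [ 512.2 -140.7] [ 53.1 106.9] 71.1
wrist screen_mid 0.66 [210. 249.] 7374 z 129.8 rect [508.3 -27.5] [56.2 55.2] 43.1
wrist cartridge_mid 0.75 [267. 138.] 183 z 31.4 rect [ 481.  -142.4] [ 5.5 15.9] 5.3
scene holder 0.84 [171. 290.] 362 z 50.2 rect [ 516.3 -173.9] [24.6 76.7] 23.7
scene screen_mid 0.81 [149. 271.] 290 z 129.8 rect [507.9 -27. ] [55.6 62.5] 42.7
```

View pics/w4.png

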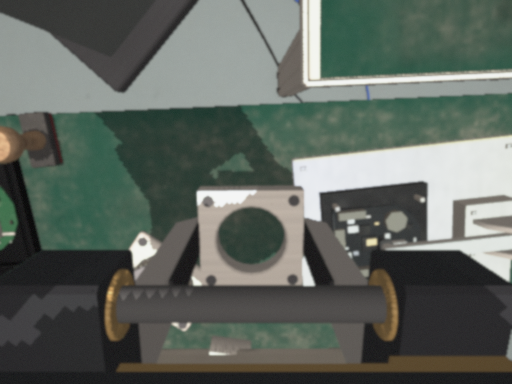

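Screen is held square at (250,237) in the wrist view. I'll carry it over the post.

Emit:
drive_tool(steps=[45,0,-0.15,0,0,45,0,-0.32,0,0,45,-0.006,-0.46,0,0,45,-0.006,-0.497,0,0,45,-0.006,-0.497,0,0,45,-0.006,-0.497,-0.08,0,45,-0.006,-0.497,-0.16,0,45,-0.006,-0.497,-0.23,0,45,-0.006,-0.497,-0.26,0,45,-0.006,-0.497,-0.26,0])

```text
clock: 15.12
tcp_pos: [505.9, -150.7, 256.3]
eef_rot: [-3.141, -0.001, 2.314]
force: [0.2, 0.5, -1.3]
finger_gap: 0.59
gripper_force: 30.0
```

Emit:
drive_tool(steps=[45,0,0,-0.04,0,45,0,0,-0.075,0,45,0,0,-0.085,0,45,0,0,-0.085,0,94,0,0,-0.085,0,94,0,0,-0.085,0,94,0,0,-0.085,0,94,0,0,-0.085,0])

```text
clock: 16.12
tcp_pos: [505.8, -151.1, 235.3]
eef_rot: [-3.142, -0.0, 2.314]
force: [0.0, -0.3, -0.1]
finger_gap: 0.977
gripper_force: 0.0
```

Emit:
drive_tool(steps=[94,0,0,0.1,0,94,0,0,0.25,0,94,0,0.03,0.42,0.02,94,0.02,0.2,0.47,0.12,94,0.04,0.42,0.47,0.24,94,0.06,0.66,0.47,0.36,94,0.08,0.9,0.47,0.47,94,0.1,1,0.47,0.57,94,0.1,1,0.47,0.57])

```text
clock: 17.25
tcp_pos: [530.8, 100.3, 352.8]
eef_rot: [-3.141, -0.0, -3.072]
force: [-0.9, 0.2, -0.1]
finger_gap: 0.998
gripper_force: 0.0
```

Emit:
drive_tool(steps=[94,0.02,0.2,0,0,94,0.04,0.4,0,0,94,0.06,0.55,0,0,94,0.06,0.6,0,0,94,0.06,0.6,0,0])

```text
clock: 17.88
tcp_pos: [545.9, 248.2, 352.7]
eef_rot: [-3.141, -0.0, -3.075]
force: [0.6, -0.5, -0.1]
finger_gap: 0.999
gripper_force: 0.0
```

```bash
python3 - <<'E'
from h import *
s=env.state();print(s["tcp_pos"],s["eef_rot"])
c,W=meas("wrist",["screen_mid","cassette_mid","lock_cap_mid"],.5);save(c,"w5.png")
d=vision.silhouettes("wrist","cassette_mid")[0]["pixels"]&(abs(W[...,2]-16.7)<4)
q=W[d][:,:2];h=cv2.convexHull(q.astype(np.float32))[:,0];C=np.array(cv2.minEnclosingCircle(h)[0]);print(C)
e=[(np.ptp(q@[np.cos(np.radians(a)),np.sin(np.radians(a))])).round(1) for a in range(0,180,5)];print(e)
c,W=meas("scene",["cartridge_mid","screen_mid","cassette_mid","lock_cap_mid"],.5)
E
```

```text
[545.92720112 248.15752986 352.67518696] [-3.14100371e+00 -4.95000566e-04 -3.07519249e+00]
wrist cassette_mid 0.72 [183. 325.] 2289 z 16.9 rect [555.9 331.5] [67.2 60.3] 3.8
wrist cassette_mid 0.69 [ 46. 380.] 4585 z 7.1 rect [409.7 351. ] [50.8 77.5] 80.2
wrist lock_cap_mid 0.97 [ 44. 382.] 4494 z 7.1 rect [409.7 350.9] [50.7 77.5] 80.2
[556.21350098 331.38876343]
[np.float64(67.1), np.float64(67.1), np.float64(66.6), np.float64(65.6), np.float64(64.1), np.float64(62.2), np.float64(60.3), np.float64(60.5), np.float64(62.9), np.float64(64.8), np.float64(66.5), np.float64(67.7), np.float64(68.4), np.float64(68.6), np.float64(68.3), np.float64(67.4), np.float64(66.0), np.float64(64.2), np.float64(61.8), np.float64(60.6), np.float64(63.0), np.float64(65.0), np.float64(66.5), np.float64(67.5), np.float64(68.0), np.float64(68.0), np.float64(67.4), np.float64(66.4), np.float64(65.1), np.float64(63.5), np.float64(61.5), np.float64(60.3), np.float64(62.4), np.float64(64.2), np.float64(65.7), np.float64(66.6)]
scene cartridge_mid 0.5 [175. 293.] 132 z 24.3 rect [ 502.6 -131.9] [55.6 22.8] 10.1
scene screen_mid 0.63 [166. 294.] 164 z 44.5 rect [ 505.1 -150. ] [55.1 56.2] 39.4
scene cassette_mid 0.95 [254. 146.] 636 z 17.1 rect [553.8 331.4] [59.1 67.2] 34.1
scene lock_cap_mid 0.93 [296. 203.] 1167 z 7.6 rect [403.8 351.6] [51.7 84.8] 80.4
```

View pics/w5.png

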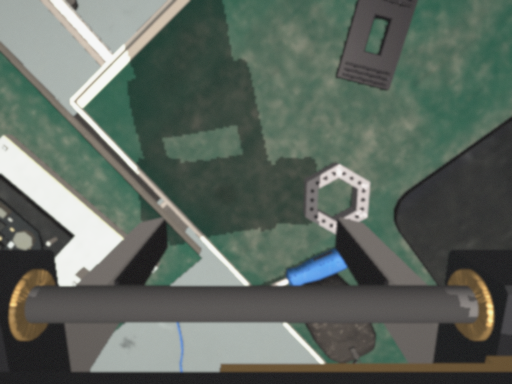

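The wrist view shows the hexagon at (338,197), clear of the screwdriver handle at (318,268). The closing line matches one pair of its flats.

Emit:
drive_tool(steps=[94,0.034,0.15,-0.12,0,94,0.034,0.3,-0.28,0,94,0.034,0.331,-0.45,0,94,0.034,0.331,-0.56,0,94,0.034,0.331,-0.602,0,94,0.034,0.331,-0.602,0,45,0.034,0.331,-0.602,0,45,0.034,0.331,-0.602,0,45,0.034,0.331,-0.602,0,45,0.034,0.331,-0.602,0])

```text
clock: 19.62
tcp_pos: [554.6, 331.7, 202.9]
eef_rot: [3.141, 0.001, -3.074]
force: [-0.8, -0.6, 1.1]
finger_gap: 0.635
gripper_force: 30.0
```

Emit:
drive_tool(steps=[45,0,0,0,0,45,0,0,0.1,0,45,0,0,0.25,0,45,0,-0.05,0.4,0,45,-0.02,-0.2,0.48,-0.1,45,-0.04,-0.38,0.48,-0.2,45,-0.07,-0.57,0.48,-0.3,45,-0.1,-0.77,0.48,-0.4,45,-0.12,-0.95,0.48,-0.5,45,-0.14,-1,0.48,-0.56])

```text
clock: 20.88
tcp_pos: [518.9, 79.5, 322.0]
eef_rot: [-3.141, -0.0, 2.323]
force: [-1.1, 0.7, -0.7]
finger_gap: 0.637
gripper_force: 30.0
```

Emit:
drive_tool(steps=[45,0,-0.1,0,0,45,-0.02,-0.25,0,0,45,-0.04,-0.38,0,0,45,-0.05,-0.43,0,0,45,-0.05,-0.43,0,0])

```text
clock: 21.5
tcp_pos: [506.7, -26.1, 322.2]
eef_rot: [3.141, -0.001, 2.328]
force: [-0.8, 0.0, -1.1]
finger_gap: 0.635
gripper_force: 30.0
```

```bash
python3 - <<'E'
from h import *
s=env.state();print(s["tcp_pos"],s["eef_rot"])
for n in ["wrist","scene","top"]:
  c,W=meas(n,["holder","cassette_mid","screen_mid"],.4)
  if n=="wrist":save(c,"w6.png")
E
```

```text
[506.7284258  -26.06661535 322.22483041] [ 3.14146807e+00 -5.24418954e-04  2.32816731e+00]
wrist holder 0.98 [255. 144.] 898 z 8.4 rect [ 504.2 -137.6] [84.7 37.5] 7.7
wrist cassette_mid 0.68 [210. 235.] 7468 z 136.0 rect [504.1 -23. ] [59.9 59. ] 43.1
wrist screen_mid 0.59 [329. 169.] 315 z 44.2 rect [ 510.6 -152.4] [19.4 72.3] 84.3
scene holder 0.64 [180. 293.] 324 z 51.0 rect [ 516.6 -174.6] [24.8 81.2] 23.9
scene cassette_mid 0.56 [146. 272.] 356 z 136.0 rect [504.6 -26.8] [57.6 65.1] 32.8
scene screen_mid 0.59 [168. 297.] 180 z 44.4 rect [ 503.  -148.8] [55.9 52.5] 43.8
top holder 0.57 [177. 339.] 274 z 48.9 rect [ 483.1 -146.9] [20.  32.9] 73.8
top screen_mid 0.79 [174. 346.] 191 z 45.0 rect [ 501.7 -153. ] [52.  55.6] 44.1
```

Emit:
drive_tool(steps=[45,0,-0.15,0,0,45,0,-0.32,0,0,45,-0.002,-0.46,0,0,45,-0.002,-0.5,0,0,45,-0.002,-0.5,0,0,45,-0.002,-0.5,-0.08,0,45,-0.002,-0.5,-0.16,0,45,-0.002,-0.5,-0.21,0,45,-0.002,-0.5,-0.23,0,45,-0.002,-0.5,-0.23,0])

```text
clock: 23.35
tcp_pos: [506.5, -150.6, 265.0]
eef_rot: [3.142, -0.0, 2.33]
force: [-0.1, 0.4, -0.6]
finger_gap: 0.633
gripper_force: 30.0
```

```bash
python3 - <<'E'
from h import *
c=vision.read_camera("wrist");cv2.imwrite("pics/w7.png",c["img"][100:384,100:420,::-1])
E
```

```text
(no output)
```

View pics/w7.png

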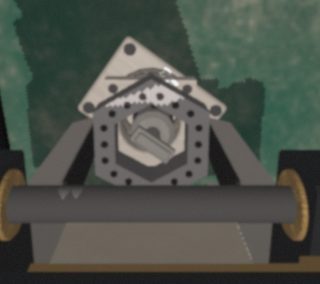

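The hexagon is held with the post inside its bore around crop (152,138), so I'll lower and release.

Emit:
drive_tool(steps=[45,0,0,-0.035,0,45,0,0,-0.06,0,45,0,0,-0.068,0,45,0,0,-0.068,0,94,0,0,-0.068,0,94,0,0,-0.068,0,94,0,0,-0.068,0,94,0,0,-0.068,0])

```text
clock: 24.4
tcp_pos: [506.4, -150.9, 247.8]
eef_rot: [3.142, -0.0, 2.329]
force: [-0.1, -0.1, 1.1]
finger_gap: 0.992
gripper_force: 0.0
```

Emit:
drive_tool(steps=[94,0,0,0.1,0,94,0,0,0.25,0,94,-0.02,0.03,0.4,0.02,94,-0.07,0.2,0.42,0.12,94,-0.13,0.42,0.42,0.24,94,-0.2,0.66,0.42,0.36,94,-0.26,0.88,0.42,0.42,94,-0.3,1,0.42,0.42,94,-0.3,1,0.42,0.42])

```text
clock: 25.52
tcp_pos: [430.7, 100.5, 352.9]
eef_rot: [-3.142, 0.0, 2.993]
force: [-0.2, -0.2, -0.5]
finger_gap: 1.001
gripper_force: 0.0
```

Emit:
drive_tool(steps=[94,-0.02,0.2,0,0,94,-0.05,0.42,0,0,94,-0.08,0.6,0,0,94,-0.1,0.68,0,0,94,-0.1,0.68,0,0])

```text
clock: 26.15
tcp_pos: [406.8, 269.2, 352.8]
eef_rot: [-3.141, 0.0, 2.99]
force: [0.1, -1.0, 0.9]
finger_gap: 1.0
gripper_force: 0.0
```

```bash
python3 - <<'E'
from h import *
s=env.state();print(s["tcp_pos"],s["eef_rot"])
for n in ["wrist","scene","top"]:
  c,W=meas(n,["cassette_mid","lock_cap_mid"],.4)
  if n!="wrist":
    m=(abs(W[...,0]-504)<70)&(abs(W[...,1]+151)<60)&(W[...,2]>71)&(W[...,2]<90)
    r=cv2.minAreaRect(W[m][:,:2].astype(np.float32));print(n,"bar",m.sum(),W[m].mean(0),r)
E
```

```text
[406.81879154 269.15558063 352.81087712] [-3.14114104e+00  8.57182544e-05  2.99037041e+00]
wrist lock_cap_mid 0.65 [166. 340.] 4120 z 7.2 rect [406.1 351.4] [50.5 84.2] 80.2
scene cassette_mid 0.54 [159. 293.] 269 z 62.2 rect [ 505.1 -149.3] [64.6 60.5] 77.9
scene lock_cap_mid 0.89 [299. 203.] 1062 z 7.7 rect [402.9 352. ] [51.4 84.3] 80.2
scene bar 139 [ 544.30888714 -183.94390139   80.03742087] ((535.970458984375, -166.77439880371094), (53.152347564697266, 79.19921112060547), 34.75615310668945)
top cassette_mid 0.64 [171. 333.] 291 z 63.0 rect [ 502.8 -152. ] [59.2 66.6] 44.2
top lock_cap_mid 0.58 [212. 157.] 31 z 8.0 rect [399.2 365.6] [17.7 12.1] 0.0
top bar 69 [ 531.35907556 -175.6117247    79.53064297] ((532.896240234375, -165.32559204101562), (52.78307342529297, 74.33676147460938), 37.284358978271484)
```

Emit:
drive_tool(steps=[94,-0.012,0.15,-0.12,-0.012,94,-0.012,0.3,-0.28,-0.012,94,-0.012,0.329,-0.45,-0.012,94,-0.012,0.329,-0.56,-0.012,94,-0.012,0.329,-0.606,-0.012,94,-0.012,0.329,-0.606,-0.012,40,-0.012,0.329,-0.606,-0.012,40,-0.012,0.329,-0.606,-0.012,40,-0.012,0.329,-0.606,-0.012,40,-0.012,0.329,-0.606,-0.012])

```text
clock: 27.85
tcp_pos: [403.5, 351.4, 201.8]
eef_rot: [3.141, 0.0, 2.97]
force: [0.4, -0.3, 0.2]
finger_gap: 0.61
gripper_force: 0.0
```

Emit:
drive_tool(steps=[40,0,0,0,0,40,0,0,0,0,40,0,0,0.08,0,40,0,0,0.22,0,40,0.02,-0.05,0.38,0,40,0.06,-0.2,0.48,0.04,40,0.12,-0.4,0.48,0.1,40,0.18,-0.6,0.48,0.15,40,0.24,-0.8,0.48,0.19,40,0.28,-0.95,0.48,0.2])

```text
clock: 29.1
tcp_pos: [473.5, 112.0, 321.2]
eef_rot: [-3.142, -0.0, -2.999]
force: [1.3, -1.2, -0.7]
finger_gap: 0.523
gripper_force: 30.0
```

Emit:
drive_tool(steps=[40,0.02,-0.15,0,0,40,0.05,-0.33,0,0,40,0.08,-0.48,0,0,40,0.11,-0.54,0,0,40,0.11,-0.54,0,0,40,0.11,-0.54,0,0])

```text
clock: 29.85
tcp_pos: [500.6, -20.1, 321.1]
eef_rot: [3.141, -0.001, -2.998]
force: [-0.2, 0.2, -1.4]
finger_gap: 0.525
gripper_force: 30.0
```

```bash
python3 - <<'E'
from h import *
s=env.state();print(s["tcp_pos"],s["eef_rot"][2]*57.2958)
for n in ["wrist","scene","top"]:
  c,W=meas(n,["holder","cassette_mid","lock_cap_mid"],.4)
  if n=="wrist": save(c,"w8.png")
  m=(abs(W[...,0]-506)<22)&(abs(W[...,1]+151)<22)&(W[...,2]>72)&(W[...,2]<90)
  if m.sum()>5: print(n,"bar",m.sum(),np.median(W[m],0).round(1),cv2.minAreaRect(W[m][:,:2].astype(np.float32)))
E
```

```text
[500.64485842 -20.13924948 321.0886785 ] -171.74791513717898
wrist holder 0.88 [184.  93.] 4154 z 58.8 rect [ 505.8 -146.2] [27.7 24.9] 16.2
wrist cassette_mid 0.88 [169.  82.] 4956 z 62.1 rect [ 507.5 -151.6] [60.3 68.6] 43.4
wrist lock_cap_mid 0.6 [213. 251.] 10078 z 126.5 rect [496.1 -20.5] [70.2 50.2] 8.0
wrist bar 567 [ 507.9 -149.6   79.1] ((508.7388000488281, -151.40707397460938), (23.631595611572266, 9.671586036682129), 8.469852447509766)
scene holder 0.6 [176. 292.] 279 z 10.0 rect [ 504.5 -144.1] [91.4 62.1] 15.3
scene cassette_mid 0.82 [161. 295.] 244 z 62.1 rect [ 500.5 -149.1] [55.5 58.7] 9.7
scene lock_cap_mid 0.64 [152. 272.] 299 z 127.2 rect [501.1 -16.4] [85.5 59.6] 9.3
scene bar 28 [ 505.4 -148.9   78.6] ((505.9939880371094, -150.13198852539062), (20.542064666748047, 10.503935813903809), 3.8877816200256348)
top holder 0.77 [187. 335.] 258 z 53.9 rect [ 501.6 -152.3] [20.6 22.5] 13.4
top cassette_mid 0.5 [178. 341.] 271 z 63.1 rect [ 502.7 -152.7] [63.1 59.5] 74.0
top bar 28 [ 504.1 -152.2   78.9] ((503.6834716796875, -152.68914794921875), (23.21320915222168, 8.786221504211426), 0.3719126284122467)
```

View pics/w8.png

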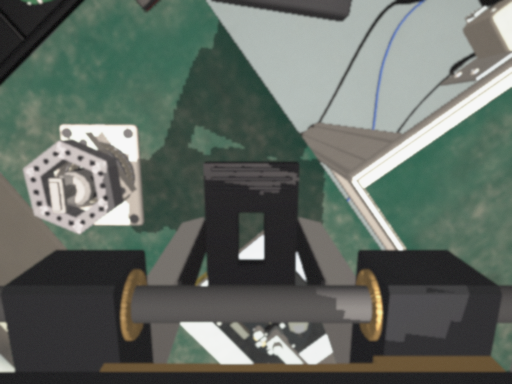

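The wrist view shows the stack at (70,188), with the bar's yaw at 8.5°. The held cap is at 8.2°, so it is aligned. I'll hover just above the bar.

Emit:
drive_tool(steps=[40,0.005,-0.14,0,0,40,0.012,-0.31,0,0,40,0.02,-0.46,0,0,40,0.022,-0.525,0,0,40,0.022,-0.525,0,0,40,0.022,-0.525,-0.06,0,40,0.022,-0.525,-0.11,0,40,0.022,-0.525,-0.13,0,40,0.022,-0.525,-0.13,0])

```text
clock: 31.58
tcp_pos: [506.2, -151.9, 288.1]
eef_rot: [3.141, -0.001, -2.998]
force: [-0.3, 0.1, -0.9]
finger_gap: 0.523
gripper_force: 30.0
```

```bash
python3 - <<'E'
from h import *
s=env.state();print(s["tcp_pos"],s["eef_rot"][2]*57.2958)
c,W=meas("wrist",["holder","lock_cap_mid"],.3)
cv2.imwrite("pics/w9.png",cv2.resize(c["img"][130:300,170:340,::-1],None,fx=3.4,fy=3.4,interpolation=2))
for n in["wrist","scene"]:
  if n=="scene": c,W=meas(n,["lock_cap_mid"],.3)
  m=(abs(W[...,0]-506)<18)&(abs(W[...,1]+151)<14)&(W[...,2]>70)&(W[...,2]<87)
  if m.sum()>5: print(n,m.sum(),W[m].mean(0))
E
```

```text
[ 506.21673233 -151.92946615  288.14105825] -171.78281503912595
wrist holder 0.74 [162. 249.] 2179 z 68.7 rect [0. 0.] [0. 0.] 0.0
wrist lock_cap_mid 0.65 [211. 253.] 10362 z 93.5 rect [ 501.7 -152.4] [70.5 50.2] 8.2
wrist 612 [ 508.89215395 -151.54800322   80.35082634]
scene lock_cap_mid 0.57 [148. 296.] 215 z 95.3 rect [ 506.4 -150.7] [84.  54.1] 7.8
scene 16 [ 505.31544491 -148.12812199   75.36796526]
```

View pics/w9.png

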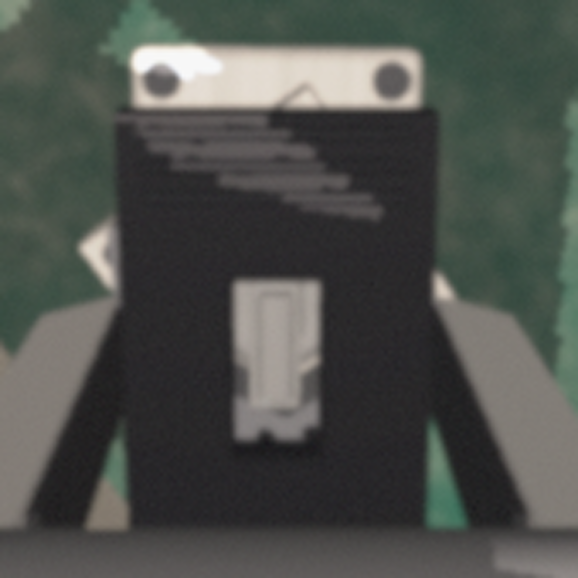

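The slot (cols 232–322) is centred on the bar (252–300) in the crop. Lowering.

Emit:
drive_tool(steps=[40,0,0,-0.03,0,40,0,0,-0.06,0,40,0,0,-0.083,0,40,0,0,-0.093,0,40,0,0,-0.093,0,40,0,0,-0.093,0])

```text
clock: 32.58
tcp_pos: [506.4, -152.4, 265.8]
eef_rot: [-3.141, 0.0, -2.999]
force: [0.5, -0.1, -0.8]
finger_gap: 0.527
gripper_force: 30.0
```

Emit:
drive_tool(steps=[40,0,0,-0.004,-0.1,40,0,0,-0.004,-0.2,40,0,0,-0.004,-0.31,40,0,0,-0.004,-0.42,40,0,0,-0.004,-0.53,40,0,0,-0.004,-0.64,40,0,0,-0.004,-0.75,40,0,0,-0.004,-0.86,40,0,0,-0.004,-0.97,40,0,0,-0.004,-1])

```text
clock: 33.83
tcp_pos: [506.5, -152.5, 265.0]
eef_rot: [3.141, 0.001, 1.711]
force: [0.8, -0.7, 0.2]
finger_gap: 0.525
gripper_force: 30.0
```

Emit:
drive_tool(steps=[40,0,0,0,0,40,0,0,-0.004,0,40,0,0,-0.004,0])

```text
clock: 34.2
tcp_pos: [506.7, -152.5, 265.0]
eef_rot: [3.141, 0.0, 1.715]
force: [-3.0, 1.6, 7.6]
finger_gap: 0.528
gripper_force: 30.0
```

Emit:
drive_tool(steps=[94,0,0,0,0,94,0,0,0,0,94,0,0,0,0,94,0,0,0,0,94,0,0,0.1,0,94,0,0,0.25,0,94,0,0.1,0.36,0,94,-0.1,0.3,0.4,0,94,-0.2,0.5,0.4,0,94,-0.2,0.5,0.4,0])

```text
clock: 35.45
tcp_pos: [455.0, -25.0, 363.4]
eef_rot: [-3.141, -0.0, 1.718]
force: [0.3, -0.4, 0.0]
finger_gap: 1.001
gripper_force: 0.0
```

```bash
python3 - <<'E'
from h import *
s=env.state();print(s["tcp_pos"],s["eef_rot"][2]*57.2958)
for n in ["wrist","scene","top"]:
  c,W=meas(n,["holder","cassette_mid","lock_cap_mid"],.4)
  if n=="wrist": save(c,"w10.png")
  if n=="scene": cv2.imwrite("pics/s10.png",cv2.resize(c["img"][120:220,220:380,::-1],None,fx=4,fy=4,interpolation=2))
E
```

```text
[454.98778001 -25.02138995 363.37990376] 98.41180046045437
wrist holder 0.59 [278. 286.] 1438 z 62.3 rect [ 507.1 -151.2] [12.8 12.1] 12.0
wrist cassette_mid 0.65 [331. 256.] 257 z 62.2 rect [ 507.3 -154.6] [68.6 22. ] 7.2
wrist lock_cap_mid 0.65 [349. 285.] 1716 z 70.2 rect [ 508.1 -160.3] [49.9 43.9] 8.7
scene holder 0.78 [178. 292.] 218 z 9.4 rect [ 503.  -143.1] [87.4 57.5] 13.8
scene lock_cap_mid 0.75 [154. 290.] 189 z 71.3 rect [ 505.4 -153.1] [50.  84.4] 8.4
top holder 0.63 [186. 337.] 116 z 10.3 rect [ 472.9 -164.4] [23.5 49.6] 8.9
top lock_cap_mid 0.74 [171. 347.] 255 z 71.4 rect [ 504.2 -168.4] [49.5 57.4] 8.1
```

View pics/s10.png

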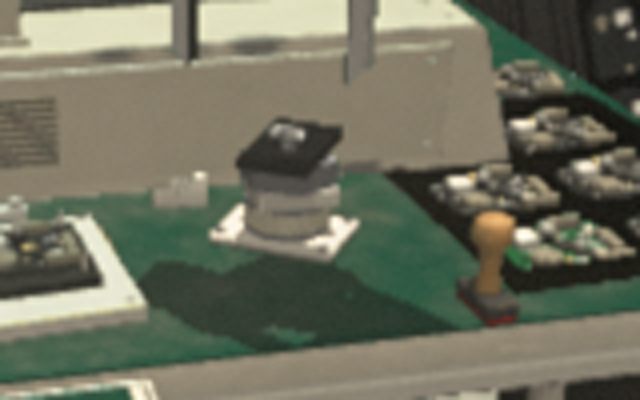

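View pics/w10.png

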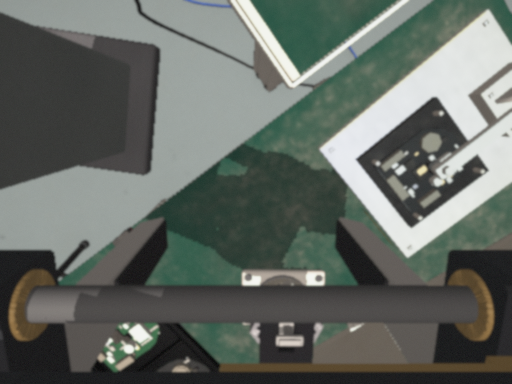

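The scene crop shows the cap lying flat at (288,148) on the level stack, with the stamp undisturbed. The cap's long side measures 98.4°, square to the bar at 8.4°, and its top is at about 70 mm.

```bash
python3 -c "
from plant import env
print(env.hand_in())"
```

```text
the job is handed in; nothing more can be done
None
```

I stacked the cartridge, screen and hexagonal cassette on the post in that order, then fitted the winged cap flat and turned it a quarter turn so it sits crosswise under the locking bar; I handed the job in at about 36 s and never touched the stamp, aluminium block or USB stick.

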